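# Roll the glass rod into the V-rest and bring it up to the length stop

### The job

The thick teal glass rod has to lie ready for scoring: push it by its side so that it rolls along the bench, up the ramp and into the groove of the wooden V-rest, then push its near end until the far end is against the dark steel stop plate, and leave it lying still in the groove. Never pick the rod up or fling it, do not let it roll out over the far side, and leave the other things on the bench where they are.

Things in the scene. Friction and masses are not known exactly. Their poses are not given: they have to be found in the camera images.
- glass_rod: the work: a thick solid teal glass rod (round bar), 36 mm in diameter, 170 mm long, about 0.4 kg, lying on the bench and free to roll. Origin at its middle, on its axis (18 mm above what it lies on). Its x axis runs along the rod, roughly away from the robot; y and z turn with it as it rolls. Nudged slowly on the flat it soon comes to rest.
- v_rest: the V-rest: a low wooden block fixed to the bench, 240 mm long (x), 142 mm wide (y), with a shallow V-groove along its middle. Origin on the bench under the middle of the groove; x along the groove, roughly away from the robot, to the stop plate; y to the side where the rod starts; z up. A seated rod has its axis at y = 0, z = 22.8 mm. The near (-x) end of the groove is open.
- ridge (a point): middle of the V-rest's ridge on the rod's side, at y = 19.5 mm, z = 12.4 mm of the V-rest. A ramp rises evenly from the bench at y = 71 mm to y = 21 mm; the ridge is flat to y = 18 mm; then the groove's face falls at 30 degrees to the bottom, 2 mm above the bench, at y = 0. The other side is the mirror image. Riding over a ridge the rod's axis is about 30 mm high.
- stop_face (a point): centre of the stop plate's face, at the height of a seated rod's axis: a dark steel plate fixed across the far (+x) end of the groove at x = 120 mm of the V-rest, 80 mm wide (y), 10 mm thick, 45 mm high. With the rod's end against it, the rod's middle is at x = 35 mm of the V-rest.
- tripod: bystander: black steel tripod ring, 150 mm across at its feet, 105 mm high; origin at the centre of its underside
- hammer: bystander: small hammer lying flat
- frit_jar: bystander: amber glass jar with a metal cap, 56 mm across, 70 mm high; origin at the centre of its underside
- bead_jar: bystander: green glass jar with a black cap, 52 mm across, 60 mm high; origin at the centre of its underside
- brass_paddle: bystander: brass-headed glass shaping paddle lying flat, about 195 mm long, 14 mm high
- rod_near_end (a point): centre of the rod's end face nearer the robot (-x end of the rod)
- rod_far_end (a point): centre of the rod's end face away from the robot (+x end of the rod)
Mind the look-alikes: they are no part of the job. What is shaped like the glass_rod but green, orange or pink is not meant.

How it is judged:
On the way, in this order (a step that is already met when the one before it is completed fails the run):
1. the rod is rolling: it has turned by at least 60 degrees about its axis on the way to the V-rest (angle between glass_rod's own z axis and vertical above 1.05 rad and y of glass_rod in the frame of v_rest above 0.02 m).
2. the rod lies down in the groove, not yet against the stop (y of glass_rod in the frame of v_rest between -0.006 and 0.006 m and z of glass_rod in the frame of v_rest below 0.0258 m and angle between the x axis of glass_rod and the x axis of v_rest, either way round below 0.08 rad and x of glass_rod in the frame of v_rest below 0.031 m), for 0.2 s.
At the end, for the whole second after the job is handed in: The rod lies at rest in the groove: its axis within 4 mm of the groove's middle line, within 3 mm of the seated height and within 0.05 rad of the groove's direction, its far end within 4 mm of the stop plate (y of glass_rod in the frame of v_rest between -0.004 and 0.004 m and z of glass_rod in the frame of v_rest between 0.0195 and 0.0258 m and angle between the x axis of glass_rod and the x axis of v_rest, either way round below 0.05 rad and x of glass_rod in the frame of v_rest between 0.031 and 0.038 m and linear speed of glass_rod below 0.01 m/s and angular speed of glass_rod below 0.3 rad/s); the robot touches nothing.
It fails at once if the rod is lifted: its middle or an end rises more than 20 mm above the height it has on the ridge (height (world z) of any of glass_rod, rod_near_end, rod_far_end above 0.05 m).
It fails at once if the rod is lifted off the bench before it reaches the ramp (its middle more than 10 mm above its height on the bench) (height (world z) of glass_rod above 0.028 m and y of glass_rod in the frame of v_rest above 0.095 m).
It fails at once if the rod is flung (faster than 0.4 m/s) (linear speed of glass_rod above 0.4 m/s).
It fails at once if the rod rolls out over the far side of the V-rest (y of glass_rod in the frame of v_rest below -0.025 m).
It fails at once if another thing on the bench is moved by more than 20 mm (distance of any of tripod, hammer, frit_jar, bead_jar, brass_paddle from where it was at the start of the episode above 0.02 m).
It also fails if it takes over 64 s, if anything falls off the work surface, if the arm or the gripper's body presses on something with over 40 N, if the wrist force passes 120 N, or if a joint passes its speed limit or range.

### The arm

A 6-joint arm with a two-finger parallel gripper is mounted at the origin on the work surface. World frame = base frame: x ahead of the robot, y to its left, z up, the work surface at z = 0. Lengths are in m, angles in rad, forces in N, time in s.
With the tool pointing down it reaches from about 0.275 to 0.875 m from the base axis. Payload 12.5 kg.
Tool frame: the origin (TCP) lies on the centre line of the jaws, within the pads' length; the fingertips stand r.finger_overhang ahead of it and the grasp point (between the pads) lies 3 mm ahead of it (r.finger_overhang is the distance from the TCP to the fingertips, in m); z points along the fingers, y is the line along which they close (so a half turn about z gives the same grasp; the last joint's range is limited). The gripper opens to 85 mm and grips with 20 to 120 N. Pads are 22 mm wide; open, the fingers measure 114 mm over their backs; the gripper's body (76 mm by 85 mm) begins 54 mm behind the grasp point. The pads swing forward as they close: fully open they stand 13 mm farther back than shut.
Start: joints at [-0.085, 0.351, 1.652, -0, 1.139, -0.085], TCP at [0.55, 0, 0.253] pointing down, gripper open.
Joint ranges: [-2.75, 2.75], [-0.79, 2.1], [0.01, 2.65], [-1.57, 4.71], [0.07, 3.14], [-2.87, 2.87]. Speed limits (rad/s): [2.22, 2.22, 2.79, 3.14, 3.14, 3.14].

### API

Orientations are given as a unit quaternion [x, y, z, w].
In Python, from cell import r, optics gives the robot as it stands. The module is installed in compiled form; this text tells all that it offers. Calls block until the motion is done:
- r.move_to(position, orientation): joint-space move of the TCP to a pose.
- r.move_linear(position, rot=None, vel=0.15): straight line of the TCP; rot=None keeps the orientation; vel is the mean speed in m/s.
- r.set_joints(angles): joint-space move.
- r.set_gripper(opening, squeeze=None): opening from 0.0 (shut) to 1.0 (fully open); squeeze is the grip in N (None keeps the last); returns when the fingers have stopped.
- r.sleep(seconds).
- r.inverse_kinematics(position, orientation): joint angles nearest the present ones, or None.
- optics.get_image(name): name is "scene" or "side" or "wrist"; returns a dict with "pixels" (384x512x3 uint8, red, green, blue), "depth" (384x512 float32, m along the optical axis (not along the pixel's ray), 0 where there is no reading), "fx", "fy", "cx", "cy" (pixels), "camera_from_world" (4x4, takes a point from world to camera coordinates); the wrist camera has in their place "mount" (4x4, takes a point from camera to tool coordinates, whose origin is the TCP and whose axes are the flange's). Camera axes: x right, y down, z forward; pixel columns grow to the right and rows downward; lengths in m; the calibration is good to about 2 mm. A picture is of the moment at which its call begins: read the wrist's pose just before it.
A pose or a line that the arm cannot do raises r.PlanningError and nothing moves.
- r.hand_in(): hands the job in; it is judged then, once.
Readings, each from a call of its own:
- r.current_t(): time.
- r.current_q(): joint angles.
- r.current_qvel(): joint speeds.
- r.current_effort(): joint torques, N m.
- r.current_tool_pos(): TCP position.
- r.current_ee_rot(): TCP orientation.
- r.current_contact_force(): force on the tool from outside, world axes, zero at the start.
- r.current_torque(): the same for the moment, N m.
- r.current_opening(): opening from 0.0 (shut) to 1.0 (fully open).
- r.current_finger_force(): force on a finger pad.
Only numpy, scipy, OpenCV 4.12 (cv2) and the standard library are available. Lean on these libraries where they do the work, as an engineer would, in place of code of your own. Each camera call takes 0.05 s, during which the arm holds its last target. There are 200 camera calls.

## Working session

There is one attempt and no reset: what is moved stays moved. The work goes in short steps, each a Python script; the robot and the scene stay as the last script left them, time stands still between calls to the robot, and variables do not carry over. Pictures are saved under pics/ and viewed, at most 10 in all, crops included, and the job is handed in when it is done.

```bash
mkdir -p pics; cat > h.py <<'E'
import numpy as np, cv2
from cell import r, optics
def shot(n):
    d=optics.get_image(n); np.savez(f'pics/{n}.npz',**{k:d[k] for k in d}); return d
def world(d,u,v):  # depth-based
    z=d['depth'][v,u]; p=np.stack([(u-d['cx'])*z/d['fx'],(v-d['cy'])*z/d['fy'],z,np.ones_like(z)],-1)
    return (p@np.linalg.inv(d['camera_from_world']).T)[...,:3]
E
python3 - <<'E'
from h import *
a=shot('scene');b=shot('side')
im=np.vstack([a['pixels'],b['pixels']])
im=np.hstack([a['pixels'],b['pixels']])
cv2.imwrite('pics/a1.png',cv2.resize(a['pixels'][...,::-1],(768,576)))
cv2.imwrite('pics/b1.png',cv2.resize(b['pixels'][...,::-1],(768,576)))
print(r.finger_overhang,r.current_t(),r.current_ee_rot())
for d in(a,b): print(np.linalg.inv(d['camera_from_world'])[:3].round(3),d['fx'])
E
```

```text
0.022 0.1 [ 7.07097860e-01  7.07115506e-01 -3.49510840e-04 -3.95421809e-04]
[[ 0.475  0.651 -0.593  1.447]
 [ 0.88  -0.357  0.313 -0.432]
 [-0.008 -0.67  -0.742  1.159]] 434.65559492220143
[[-0.784 -0.454  0.424 -0.098]
 [-0.621  0.567 -0.541  0.869]
 [ 0.005 -0.687 -0.727  1.151]] 383.61727190807227
```

View pics/a1.png

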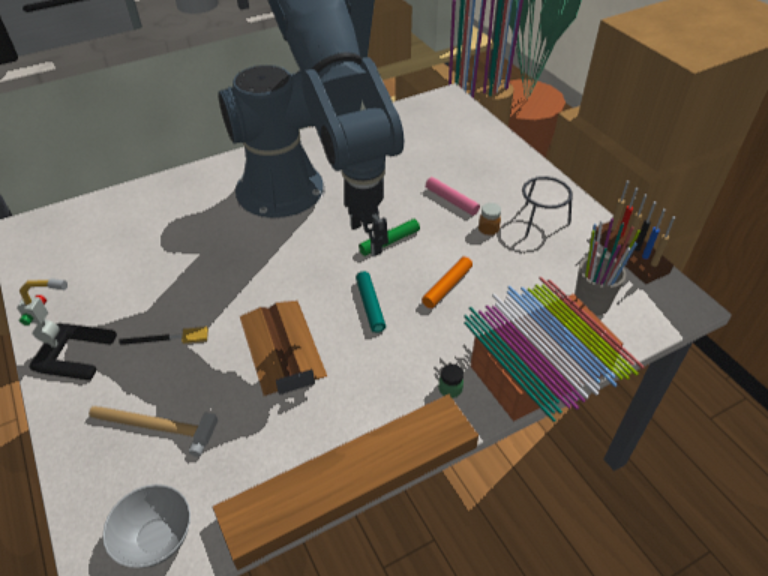

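View pics/b1.png

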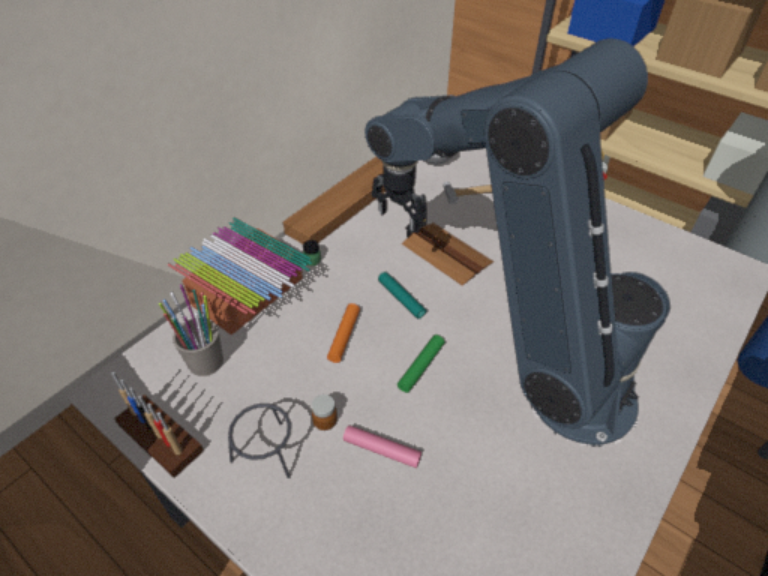

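Scene picture (768-wide): four look-alikes. Teal rod (370,300), green (390,237), orange (447,282), pink (452,196); the side view has teal at (402,295). The teal one is the work. The V-rest is at (283,345) with its dark stop at (295,382), and the rod starts on the rest's +y side, as described. Next I'll measure them and check with a close crop.

```bash
cat >> h.py <<'E'
from scipy.optimize import least_squares
def pts(d,mask):
    v,u=np.nonzero(mask&(d['depth']>0)); return world(d,u,v)
def rodfit(ds, near=None, zc=0.018):
    P=[]
    for d in ds:
        hsv=cv2.cvtColor(d['pixels'],cv2.COLOR_RGB2HSV)
        m=((hsv[...,0]>80)&(hsv[...,0]<98)&(hsv[...,1]>130)).astype(np.uint8)
        n,l,s,c=cv2.connectedComponentsWithStats(m)
        for i in range(1,n):
            if s[i,4]<60: continue
            p=pts(d,l==i); q=np.median(p,0)
            if q[2]<0.06 and 0.3<q[0]<0.85 and -0.35<q[1]<0.3: P.append(p); print('comp',s[i],q.round(3))
    P=np.vstack(P); P=P[(P[:,2]>.006)&(P[:,2]<.07)]
    c=np.median(P[:,:2],0)
    w,v=np.linalg.eigh(np.cov((P[:,:2]-c).T)); a=v[:,1]*np.sign(v[0,1])
    f=lambda t:np.hypot((P[:,0]-c[0])*-np.sin(t[1])+(P[:,1]-c[1])*np.cos(t[1])-t[0],P[:,2]-t[2])-.018
    s=least_squares(f,[0,np.arctan2(a[1],a[0]),zc],loss='soft_l1',f_scale=.002)
    t=s.x; a=np.array([np.cos(t[1]),np.sin(t[1])]); n=np.array([-a[1],a[0]])
    al=(P[:,:2]-c)@a; lo,hi=np.percentile(al,[.5,99.5])
    return dict(mid=c+n*t[0]+a*(lo+hi)/2,yaw=t[1],z=t[2],len=hi-lo,res=np.abs(s.fun).mean())
E
python3 - <<'E'
from h import *
L=lambda n:dict(np.load(f'pics/{n}.npz'))
a,b=L('scene'),L('side')
for s in([a,b],[a],[b]):print(rodfit(s))
for n,d in(('scene',a),('side',b)):
    hsv=cv2.cvtColor(d['pixels'],cv2.COLOR_RGB2HSV)
    m=((hsv[...,0]>4)&(hsv[...,0]<18)&(hsv[...,1]>90)).astype(np.uint8)
    m=cv2.morphologyEx(m,cv2.MORPH_CLOSE,np.ones((5,5)))
    nn,l,s,c=cv2.connectedComponentsWithStats(m)
    for i in range(1,nn):
        if s[i,4]<300: continue
        p=pts(d,l==i); q=np.median(p,0)
        if q[2]<.03 and q[2]>-.01 and .3<q[0]<.9 and -.4<q[1]<.2:
            rc=cv2.minAreaRect(p[:,:2].astype(np.float32)*1000); print(n,s[i],q.round(3),rc)
# stop plate: dark, z in .03...05
    V=hsv[...,2]
    p=np.zeros((384,512,3));vv,uu=np.mgrid[:384,:512];p=world(d,uu,vv)
    k=(p[...,2]>.025)&(p[...,2]<.06)&(V<110)&(p[...,0]>.5)&(p[...,0]<.85)&(abs(p[...,1]+.12)<.2)
    n2,l,s,c=cv2.connectedComponentsWithStats(k.astype(np.uint8))
    for i in range(1,n2):
        if s[i,4]>25:
            q=p[l==i]; t=q[q[:,2]>.04]; print('stop?',s[i],q.mean(0).round(3),len(t) and cv2.minAreaRect(t[:,:2].astype(np.float32)*1000))
    pick={'scene':(slice(150,290),slice(140,330)),'side':(slice(130,230),slice(230,350))}[n]
    cv2.imwrite(f'pics/c_{n}.png',cv2.resize(d['pixels'][pick][...,::-1],None,fx=4,fy=4,interpolation=cv2.INTER_CUBIC))
E
```

```text
comp [238 181  19  40 375] [0.538 0.014 0.032]
comp [253 182  31  30 270] [0.511 0.03  0.033]
{'mid': array([0.51939525, 0.02028   ]), 'yaw': np.float64(-0.25112271252152385), 'z': np.float64(0.017801777419643786), 'len': np.float64(0.17573055164682613), 'res': np.float64(0.002362164040719847)}
comp [238 181  19  40 375] [0.538 0.014 0.032]
{'mid': array([0.52465387, 0.01984026]), 'yaw': np.float64(-0.25167571734741695), 'z': np.float64(0.017633142203399194), 'len': np.float64(0.16577756822180967), 'res': np.float64(0.002330188622650038)}
comp [253 182  31  30 270] [0.511 0.03  0.033]
{'mid': array([0.51288959, 0.02007279]), 'yaw': np.float64(-0.2579518169013105), 'z': np.float64(0.01884970364842067), 'len': np.float64(0.16415669256766308), 'res': np.float64(0.0021561627939015444)}
scene [ 160  201   58   63 2154] [ 0.532 -0.211  0.006] ((534.559326171875, -210.16470336914062), (140.59310913085938, 252.39454650878906), 82.41205596923828)
stop? [241 194  15  24 118] [0.555 0.004 0.032] ((600.9155883789062, -6.888711452484131), (0.0, 0.0), 0.0)
stop? [293 242  16  20 179] [0.82  0.054 0.047] ((813.3082275390625, 60.665008544921875), (43.69117736816406, 44.42803192138672), 48.43950271606445)
stop? [184 246  25  13 147] [ 0.655 -0.228  0.038] ((653.1497802734375, -226.6591033935547), (77.59368896484375, 11.408737182617188), 80.61809539794922)
side [ 268  149   60   41 1149] [ 0.519 -0.201  0.008] ((524.7897338867188, -208.1587371826172), (138.60903930664062, 242.94241333007812), 81.9361801147461)
stop? [203 127  45  47 242] [ 0.83  -0.059  0.041] ((837.2390747070312, -79.90310668945312), (55.285579681396484, 329.27099609375), 10.979074478149414)
stop? [256 182  16  14  53] [0.544 0.008 0.036] ((544.4322509765625, 10.409995079040527), (84.50377655029297, 0.0), 166.02740478515625)
```

View pics/c_scene.png

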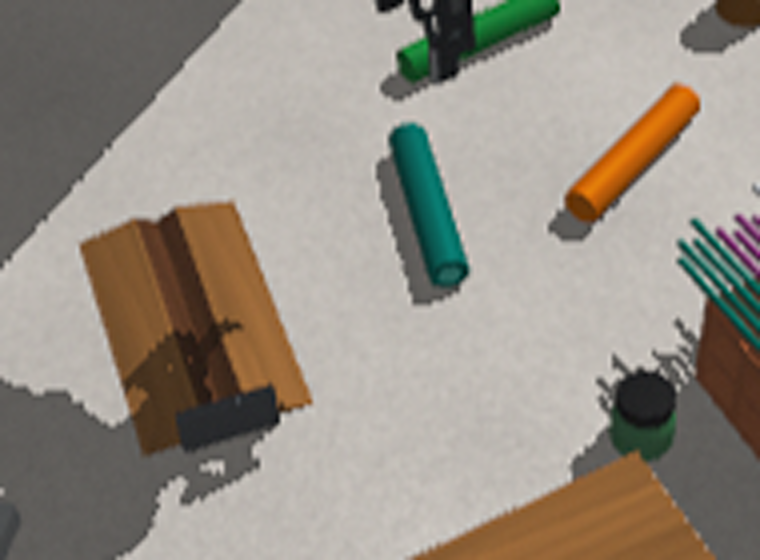

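The crop confirms the teal rod, its far end at (455,272), lying clear of the V-rest. The stop plate is at (228,418). V-rest origin is about (0.529,-0.209) with yaw about -0.143, and the rod middle is about (0.520,0.020) with yaw -0.25. Before moving I'll check fingertip height and the neighbours' positions from the saved views.

```bash
cat >> h.py <<'E'
from scipy.spatial.transform import Rotation as R
O=np.array([.529,-.209]); YAW=-.143
def l2w(x,y): c,s=np.cos(YAW),np.sin(YAW); return O+np.array([c*x-s*y,s*x+c*y])
def w2l(p): c,s=np.cos(YAW),np.sin(YAW); d=np.asarray(p)-O; return np.array([c*d[0]+s*d[1],-s*d[0]+c*d[1]])
R0=R.from_quat([.70710678,.70710678,0,0])
def ori(yaw): return (R.from_euler('z',yaw)*R0).as_quat()
E
python3 - <<'E'
from h import *
L=lambda n:dict(np.load(f'pics/{n}.npz'))
vv,uu=np.mgrid[:384,:512]
for n in('scene','side'):
    d=L(n); p=world(d,uu,vv); hsv=cv2.cvtColor(d['pixels'],cv2.COLOR_RGB2HSV)
    k=(abs(p[...,0]-.55)<.09)&(abs(p[...,1])<.05)&(p[...,2]>.1)&(p[...,2]<.35)
    q=p[k]; print(n,'tip z',np.sort(q[:,2])[:12].round(3), 'x range',q[q[:,2]<.27][:,0].min(),q[q[:,2]<.27][:,0].max())
    for nm,lo,hi in(('green',50,75),('orange',5,16)):
        m=(hsv[...,0]>lo)&(hsv[...,0]<hi)&(hsv[...,1]>180)&(p[...,2]<.05)&(p[...,2]>.012)&(p[...,1]>-.09)&(p[...,0]<.72)&(p[...,0]>.3)&(p[...,1]<.3)
        print(nm,cv2.boxPoints(cv2.minAreaRect(p[m][:,:2].astype(np.float32))).round(3).tolist())
print(w2l([.520,.020]))
E
```

```text
scene tip z [0.241 0.246 0.247 0.247 0.247 0.247 0.247 0.248 0.248 0.248 0.249 0.249] x range 0.5003798474075959 0.6094967725492231
green [[0.33500000834465027, 0.24899999797344208], [0.3499999940395355, 0.0820000022649765], [0.375, 0.08399999886751175], [0.3610000014305115, 0.25099998712539673]]
orange [[0.5099999904632568, 0.28600001335144043], [0.5789999961853027, 0.12999999523162842], [0.6079999804496765, 0.14300000667572021], [0.5389999747276306, 0.29899999499320984]]
side tip z [0.242 0.246 0.246 0.247 0.248 0.249 0.249 0.25  0.251 0.252 0.252 0.253] x range 0.4905692645562353 0.6009726120424732
green [[0.0, 0.0], [0.0, 0.0], [0.0, 0.0], [0.0, 0.0]]
orange [[0.5, 0.28600001335144043], [0.5659999847412109, 0.13300000131130219], [0.5929999947547913, 0.14499999582767487], [0.5270000100135803, 0.2980000078678131]]
[-0.04154364  0.22537996]
```

```bash
python3 - <<'E'
from h import *
n=np.array([-np.sin(-.252),np.cos(-.252)]); s=np.array([.52,.02])+.047*n
q=ori(-.252)
r.move_to([*s,.10],q); r.move_linear([*s,.016],vel=.1)
print(r.current_t(),r.current_tool_pos(),r.current_contact_force())
c=np.array([.52,.02])+.028*n
r.move_linear([*c,.016],vel=.03)
r.move_linear([*l2w(-.048,.145),.016],ori(YAW),vel=.04)
print(r.current_t(),r.current_tool_pos(),r.current_contact_force())
r.sleep(.5)
a=shot('scene');b=shot('side')
for t in([a,b],[a],[b]):
  try:
    f=rodfit(t); print(f,w2l(f['mid']),f['yaw']-YAW)
  except Exception as e: print(e)
cv2.imwrite('pics/d.png',np.hstack([cv2.resize(x['pixels'][y:y+160,X:X+200][...,::-1],(400,320)) for x,y,X in((a,140,130),(b,110,220))]))
E
```

```text
1.8 [0.5321184  0.06550356 0.01654519] [-0.48914317  0.09101042 -0.22348407]
5.45 [ 0.50216652 -0.05855329  0.01600316] [-0.02641596  0.09065538  1.11916003]
comp [207 186  17  42 377] [ 0.511 -0.096  0.032]
comp [293 188  12  11  66] [ 0.42  -0.063  0.031]
{'mid': array([ 0.49081268, -0.08977618]), 'yaw': np.float64(-0.240502610561743), 'z': np.float64(0.017546473784190057), 'len': np.float64(0.17645904110252258), 'res': np.float64(0.0025670160903811506)} [-0.0547885  0.1125647] -0.097502610561743
comp [207 186  17  42 377] [ 0.511 -0.096  0.032]
{'mid': array([ 0.49592452, -0.09101321]), 'yaw': np.float64(-0.24263834264809422), 'z': np.float64(0.017434530554501913), 'len': np.float64(0.1663033574316523), 'res': np.float64(0.0022986486315818688)} [-0.04955254  0.1120688 ] -0.09963834264809424
comp [293 188  12  11  66] [ 0.42  -0.063  0.031]
{'mid': array([ 0.42334532, -0.07523926]), 'yaw': np.float64(-0.10385447643787679), 'z': np.float64(0.01962302914005713), 'len': np.float64(0.04026444038880042), 'res': np.float64(0.003741539481467823)} [-0.12363892  0.11733826] 0.0391455235621232
```

View pics/d.png

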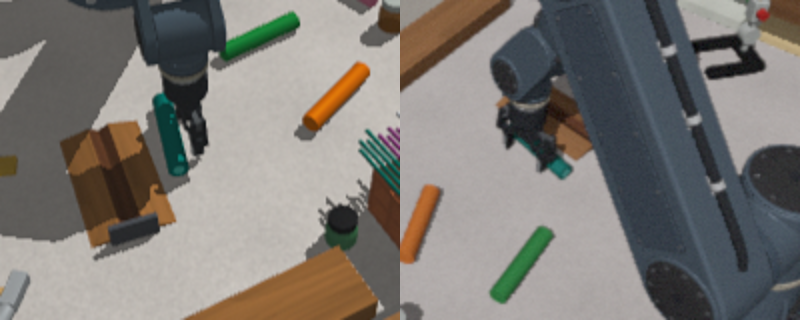

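The rod has rolled to local y ≈ 0.112 and is clear of the ramp at (170,135 in the left half). It still has its yaw error of about -0.10, so I'll push slowly with the square gripper to align it.

```bash
python3 - <<'E'
from h import *
r.move_linear([*l2w(-.05,.116),.016],ori(YAW),vel=.012)
print(r.current_t(),w2l(r.current_tool_pos()[:2]),r.current_contact_force())
r.sleep(.3)
f=rodfit([shot('scene')]); print(f,w2l(f['mid']),f['yaw']-YAW)
E
```

```text
8.625 [-0.04998293  0.11602543] [-0.06923226 -0.19565635 -0.67168984]
comp [199 188  17  42 378] [ 0.506 -0.124  0.032]
{'mid': array([ 0.48854802, -0.11908247]), 'yaw': np.float64(-0.24929864200991894), 'z': np.float64(0.01726571344644756), 'len': np.float64(0.16651298887300692), 'res': np.float64(0.0021881184781854138)} [-0.05285352  0.0832348 ] -0.10629864200991895
```

```bash
python3 - <<'E'
from h import *
r.move_linear([*l2w(-.052,.074),.022],ori(YAW),vel=.015)
print(r.current_t(),w2l(r.current_tool_pos()[:2]),r.current_contact_force())
r.sleep(.5)
a=shot('scene');f=rodfit([a]); print(f,w2l(f['mid']),f['yaw']-YAW)
cv2.imwrite('pics/e.png',cv2.resize(a['pixels'][170:280,140:260][...,::-1],None,fx=5,fy=5,interpolation=cv2.INTER_CUBIC))
E
```

```text
11.9583 [-0.05198448  0.07402647] [0.31689916 2.53820196 0.76283087]
comp [186 190  22  41 390] [ 0.499 -0.159  0.038]
{'mid': array([ 0.48130574, -0.15514578]), 'yaw': np.float64(-0.1523234592576992), 'z': np.float64(0.02373354212316124), 'len': np.float64(0.16800709059068444), 'res': np.float64(0.0021720006284773057)} [-0.05488238  0.04650746] -0.009323459257699201
```

View pics/e.png

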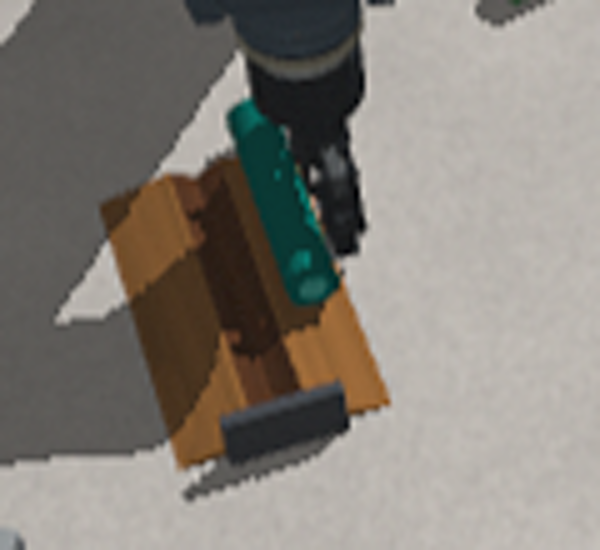

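The rod is on the ramp, flush against both fingers at yaw error -0.01 and y = 46 mm. It lies from (245,115) to (315,285), and the groove beside it is free. I'll push it slowly over the ridge.

```bash
python3 - <<'E'
from h import *
r.move_linear([*l2w(-.052,.052),.026],ori(YAW),vel=.015)
r.move_linear([*l2w(-.052,.0385),.028],ori(YAW),vel=.010)
print(r.current_t(),w2l(r.current_tool_pos()[:2]),r.current_contact_force())
r.sleep(.8)
a=shot('scene');f=rodfit([a],zc=.023); print(f,w2l(f['mid']),f['yaw']-YAW)
E
```

```text
15.6667 [-0.05198444  0.03854876] [-0.16054864  0.14465607 -0.16363621]
comp [172 193  22  42 413] [ 0.49  -0.206  0.036]
{'mid': array([ 0.47488174, -0.20215554]), 'yaw': np.float64(-0.13071998173266283), 'z': np.float64(0.022102442737655204), 'len': np.float64(0.1696204350445191), 'res': np.float64(0.0024060413690121106)} [-0.0545413  -0.00093797] 0.012280018267337156
```

The rod is seated (y ≈ -1 mm, z ≈ 22 mm, x ≈ -55 mm). Next I'll retract, shut the jaws, and push on the near end with force feedback.

```bash
python3 - <<'E'
from h import *
YR=-.135
r.move_linear([*l2w(-.052,.075),.032],vel=.1)
p=l2w(-.052,.075); r.move_linear([*p,.11],vel=.15)
r.set_gripper(0.0,20)
ax=np.array([np.cos(YR),np.sin(YR)]); mid=np.array([.4749,-.2022])
def at(s): return mid+ax*s   # s along the groove from the rod's middle
for dy in(-np.pi/2,np.pi/2):
    q=ori(YR+dy); j=r.inverse_kinematics([*at(-.135),.11],q)
    if j is not None: print(dy,np.round(j,2)); break
r.move_to([*at(-.135),.11],q); r.move_linear([*at(-.135),.040],vel=.1)
f0=np.array(r.current_contact_force()); print(r.current_t(),f0)
r.move_linear([*at(-.105),.040],vel=.03)
r.move_linear([*at(-.015),.040],vel=.02)
print(r.current_t(),r.current_contact_force())
for i in range(14):
    F=(np.array(r.current_contact_force())-f0)[:2]@ax
    print(i,round(F,2),end=' ')
    if F<-8: break
    r.move_linear([*at(-.015+.001*(i+1)),.040],vel=.01)
print(r.current_t())
f=rodfit([shot('scene'),shot('side')],zc=.023); print(f,w2l(f['mid']),f['yaw']-YAW)
E
```

```text
-1.5707963267948966 [-0.61  0.31  2.17 -0.    0.66  1.09]
20.5 [0.60964138 0.41926484 0.21196845]
26.3 [-2.18651137  1.7705878   0.1050486 ]
0 -2.95 1 -1.88 2 -0.89 3 -1.56 4 -1.23 5 -0.94 6 -3.81 7 -8.53 28.05
comp [179 212  21  39 398] [ 0.567 -0.216  0.037]
comp [276 148  31  25 226] [ 0.566 -0.203  0.035]
{'mid': array([ 0.56061118, -0.2142365 ]), 'yaw': np.float64(-0.1313357379958842), 'z': np.float64(0.022503044015892364), 'len': np.float64(0.17190647241855317), 'res': np.float64(0.002109868690088483)} [ 0.03203479 -0.00067804] 0.0116642620041158
```

The force rise at steps 6–7 shows the rod has reached the stop. I'll back away and check.

```bash
python3 - <<'E'
from h import *
ax=np.array([np.cos(-.135),np.sin(-.135)]); p=np.array(r.current_tool_pos())
r.move_linear([*(p[:2]-.03*ax),.040],vel=.03)
r.move_linear([*(p[:2]-.05*ax),.15],vel=.1); r.sleep(.5)
a=shot('scene');b=shot('side');f=rodfit([a,b],zc=.023); print(f,w2l(f['mid']),r.current_t())
cv2.imwrite('pics/f.png',np.hstack([cv2.resize(x['pixels'][y:y+90,X:X+100][...,::-1],(400,360),interpolation=cv2.INTER_CUBIC) for x,y,X in((a,185,145),(b,125,245))]))
E
```

```text
comp [179 212  21  39 396] [ 0.568 -0.216  0.038]
comp [276 148  33  26 258] [ 0.553 -0.204  0.035]
{'mid': array([ 0.55893323, -0.21448496]), 'yaw': np.float64(-0.13009515312160497), 'z': np.float64(0.022493253984319474), 'len': np.float64(0.17279383096940648), 'res': np.float64(0.002122377619686192)} [ 0.03040937 -0.0011631 ] 31.2083
```

View pics/f.png

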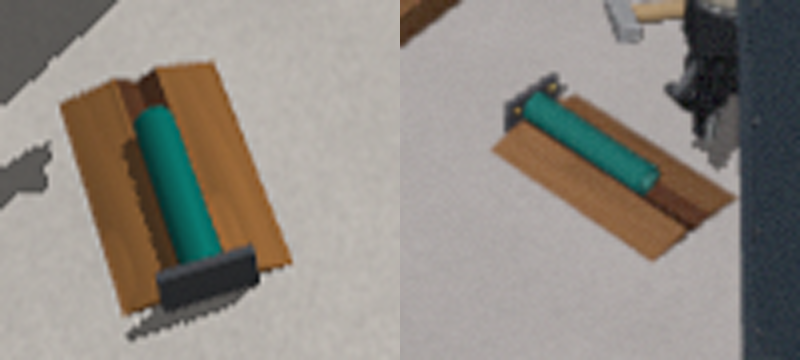

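Both views show the rod lying along the groove with its far end against the stop plate: (210,255) in the left half, (525,105) in the right. The gripper is clear.

```bash
python3 -c "
from cell import r
print(r.hand_in())"
```

```text
the job is handed in; nothing more can be done
None
```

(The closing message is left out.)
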